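# Uncap a grease pot whose thread hand is unknown

### The job

Take the bar-handled cap off its grease pot to open it for refilling: nobody knows whether its quarter-turn thread is right- or left-handed, so try loosening it one way and, if it comes up hard against its stop, the other way, without wrenching it against the stop, until it has turned free; then lift it straight off. Finish while still holding the cap in the gripper, level and still, about 10 cm above the shoulder it sat on and over its pot; do not put it down or let go. Leave the other pot's plain round cap and everything else on the cart where it is.

Things in the scene. Friction and masses are not known exactly. Their poses are not given: they have to be found in the camera images.
- pot: grease pot fixed to the cart under the bar cap: square dark flange 84x84x10 mm, grey cylinder 76 mm across, flat shoulder 90 mm above the cart; on it, inside the cap, a neck 28 mm across and 33 tall with two wings (50 mm tip to tip) that the cap's lugs lock under. Origin: centre of the flange's underside, z up; x along the wings: the locked cap's bar lies along x within 3 degrees at the start
- bar_cap: loose steel cap to take off, 0.4 to 0.65 kg: ribbed round skirt 69 mm across, 40 high, on top an upright bar 58 long, 20 thick, 34 tall (74 mm high in all). Origin: centre of the skirt's lower rim, resting on the shoulder; z up, x along the bar, y across its thickness. It does not rise as it turns; locked, it has 2 mm of vertical play; raised 35 mm its lugs are clear of the neck
- bar_grip (a point): middle of the cap's bar, on the axis, 64 mm above the cap's lower rim (24 above its flat top, 10 below the bar's top edge); grip the 20 mm thickness here from above. The loosening direction cannot be seen: the wrong way the cap meets a hard stop at 5 to 15 degrees (turning the gripper past 25 wrenches it), the right way it turns easily and lifts off at 45 to 100 degrees; turn it 60
- plain_pot: second grease pot fixed to the cart, same body as the first, with a plain smooth round cap; not to be opened. Origin: centre of the flange's underside
- plain_cap: smooth steel round slip-on cap on the second pot, 52 mm across, 42 mm high, no bar, lying loose over its neck; origin at the centre of its lower rim, 90 mm above the cart
- bolt_1: brass-coloured hex bolt standing on its head, 20x23x67 mm; origin at its underside (bystander)
- brass_fitting_1: brass pipe adaptor standing upright, 24x27x34 mm; origin at its underside (bystander)
- blue_pack_1: small blue carton, 70x111x40 mm; origin at its underside (bystander)
- rubber_sleeve: black rubber sleeve with a pale paper band, standing, 57 mm across, 140 high; origin at its underside (bystander)
Mind the look-alikes: they are no part of the job. Leave any orange look-alike of the bar_cap alone.

How it is judged (in metres and radians):
On the way, in this order (a step that is already met when the one before it is completed fails the run):
1. the bar cap is turned well past its stop play, at least 32 degrees, while still seated on the pot (angle between the x axis of bar_cap and the x axis of pot, either way round above 0.55 rad and z of bar_cap in the frame of pot below 0.102 m), for 0.1 s.
2. the cap is lifted clear of the neck in the gripper (z of bar_cap in the frame of pot above 0.13 m and contact force between the fingers and bar_cap above 1 N), for 0.1 s.
At the end, for the whole second after the job is handed in: The fingers hold the bar cap (contact over 1 N) with its lower rim 60 to 160 mm above the pot's shoulder, within 50 mm of the pot's axis, tilted less than 17 degrees, moving slower than 30 mm/s and touching neither pot; the plain cap still sits on its pot (within 15 mm of its axis, not raised 6 mm) (z of bar_cap in the frame of pot between 0.15 and 0.25 m and horizontal distance between bar_cap and pot below 0.05 m and angle between bar_cap's own z axis and vertical below 0.3 rad and contact force between the fingers and bar_cap above 1 N and contact force between bar_cap and pot below 0.1 N and contact force between bar_cap and plain_pot below 0.1 N and linear speed of bar_cap below 0.03 m/s and horizontal distance between plain_cap and plain_pot below 0.015 m and height (world z) of plain_cap below 0.096 m); the arm keeps its last pose, push and grip.
It fails at once if the plain cap is moved more than 20 mm (distance of plain_cap from where it was at the start of the episode above 0.02 m).
It fails at once if the bar cap is wrenched or pressed against its pot with more than 180 N (contact force between bar_cap and pot above 180 N).
It fails at once if a bystander is moved more than 30 mm (distance of any of bolt_1, brass_fitting_1, blue_pack_1, rubber_sleeve from where it was at the start of the episode above 0.03 m).
It also fails if it takes over 45 s, if anything falls off the work surface, if the arm or the gripper's body presses on something with over 40 N, if the wrist force passes 120 N, or if a joint passes its speed limit or range.

### The arm

A 6-joint arm with a two-finger parallel gripper is mounted at the origin on a cart in front of the work surface, level with it; the furniture and walls round the work are solid. World frame = base frame: x ahead of the robot, y to its left, z up, the work surface at z = 0. Lengths are in mm, angles in rad, forces in N, time in s.
With the tool pointing down it reaches from about 300 to 775 mm from the base axis. Payload 14.6 kg.
Tool frame: the origin (TCP) lies midway between the tips of the shut fingers; the grasp point (between the pads) lies 19 mm behind it; z points along the fingers, y is the line along which they close (so a half turn about z gives the same grasp; the last joint's range is limited). The gripper opens to 94 mm and grips with 3 to 60 N. Pads are 16 mm wide; open, the fingers measure 119 mm over their backs; the gripper's body (75 mm by 177 mm) begins 78 mm behind the grasp point.
Start: joints at [1.177, 0.3, 1.521, -0, 1.321, -0.067], TCP at [176.555, 520.882, 205.446] pointing down, gripper open.
Joint ranges: [-3.03, 3.03], [-0.79, 2.21], [0.23, 2.52], [-1.04, 4.18], [0, 3.07], [-2.55, 2.55]. Speed limits (rad/s): [2.22, 2.22, 2.57, 3.14, 3.14, 3.14].

### API

Orientations are given as [roll, pitch, yaw] about the fixed x, y, z axes, in that order (R = Rz(yaw) Ry(pitch) Rx(roll)).
In Python, from cell import manip, camera gives the robot as it stands.
- The arm moves only by the tool move_arm, never from a script. Its arguments are lists of equal length, an entry for each row: "dp": the shift along the world's x, y, z in mm, a list of three; "rotation": the turn, a rotation vector about the world's x, y, z in rad, a list of three; "hand": the opening, from 0 (shut) to 1 (fully open). A call has 1 to 10 rows; each row shifts and turns the commanded pose from where the row before left it; what a row does not reach is not made up. A row lasts 1/8 s, in which the tool goes at most 62.5 mm and 10.7 degrees, less where a joint would pass 70% of its speed; a pose out of reach is approached as far as the arm can. A call with a gripper value outside its range is refused whole. The fingers move at their own pace and stop on an object; "newtons" is the grip in N (left out, the last holds). Time passes only in rows, so rows that do not move let the fingers close. It gives the time, the measured TCP pose, the force, the opening and the grip force at its end, in the units of the state.
- manip.read_state(): the state, without advancing time (a new reading comes with each control period).
- camera(name): name is "scene" or "top" or "wrist"; returns a dict with "image" (480x640x3 uint8, red, green, blue), "fx", "fy", "cx", "cy" (pixels), "R" (3x3) and "t" (3): a world point X has camera coordinates R X + t; the wrist camera has in their place "mount" (4x4, takes a point from camera to tool coordinates, whose origin is the TCP and whose axes are the flange's). Camera axes: x right, y down, z forward; pixel columns grow to the right and rows downward; lengths in mm; the calibration is good to about 2 mm. The wrist camera is an equidistant fisheye: a pixel r from the principal point sees the ray r / f radians off the axis. A picture is of the moment at which its call begins: read the wrist's pose just before it. There is no depth.
- manip.sign_off(): hands the job in; it is judged then, once.
The state is a dict: "clock": time; "joints": joint angles; "qd": joint speeds; "effort": joint torques, N m; "eef_pos": TCP position; "eef_rot": TCP orientation; "wrist_force": force on the tool from outside, world axes, zero at the start; "moment": the same for the moment, N m; "finger_gap": finger opening in mm; "finger_force": force on a finger pad.
Only numpy, scipy, OpenCV 4.12 (cv2) and the standard library are available. Lean on these libraries where they do the work, as an engineer would, in place of code of your own. Each camera call takes 0.05 s, during which the arm holds its last target. There are 200 camera calls.

## Working session

There is one attempt and no reset: what is moved stays moved. The work goes in short steps, Python scripts to look and compute and a tool call to move; the robot and the scene stay as the last step left them, time stands still between calls to the robot, and variables do not carry over. Pictures are saved under pics/ and viewed, at most 10 in all, crops included, and the job is handed in when it is done.

Besides the shell and the picture viewer there is one more tool, called after "Call:" by a JSON object that holds its "method" and its "body", one argument or row to a line. move_arm: Moves the arm, as the interface text tells. Its arguments: {"type":"object","properties":{"dp":{"type":"array","items":{"type":"array","items":{"type":"number"}}},"rotation":{"type":"array","items":{"type":"array","items":{"type":"number"}}},"hand":{"type":"array","items":{"type":"number"}},"newtons":{"type":"number"}},"required":["dp","rotation","hand"]}

```bash
mkdir -p pics
python3 - <<'E'
from cell import manip,camera
import cv2,numpy as np
print(manip.read_state())
for n in("scene","top"):
    c=camera(n);cv2.imwrite(f"pics/{n}1.png",c["image"][:,:,::-1])
    print(n,c["fx"],c["fy"],c["cx"],c["cy"],np.round(c["R"],4).tolist(),np.round(c["t"],1).tolist())
E
```

```text
{'clock': 0.0, 'joints': array([ 1.17740121e+00,  3.00483274e-01,  1.52157605e+00, -5.88248065e-06,
        1.32071383e+00, -6.66325183e-02]), 'qd': array([ 0.00158196,  0.00099584, -0.00037487,  0.00018812, -0.0004229 ,
        0.00029574]), 'effort': array([ 2.74908211e-05, -5.31808627e+01, -3.52736020e+01,  7.08492519e-02,
        2.44693703e-02, -7.76912998e-05]), 'eef_pos': array([176.45757986, 520.64497776, 204.8817871 ]), 'eef_rot': array([-3.14041440e+00, -7.29162245e-05,  2.81483147e+00]), 'wrist_force': array([ 0.48110412, -0.76698723, -0.28970759]), 'moment': array([0.00460735, 0.02277181, 0.00018243]), 'finger_force': 0.0, 'finger_gap': 94.12498200352584}
scene 520.5729582379064 520.5729582379064 312.49921428373614 241.60063201215198 [[0.7879, -0.6154, 0.0208], [-0.3861, -0.5201, -0.7618], [0.4796, 0.5923, -0.6474]] [-478.0, 298.9, 664.2]
top 462.2218230640577 462.2218230640577 313.8297450051334 228.61570944509018 [[0.0523, -0.9986, -0.0011], [-0.9773, -0.0509, -0.2055], [0.2051, 0.0118, -0.9787]] [-36.5, 606.7, 855.7]
```

View pics/scene1.png

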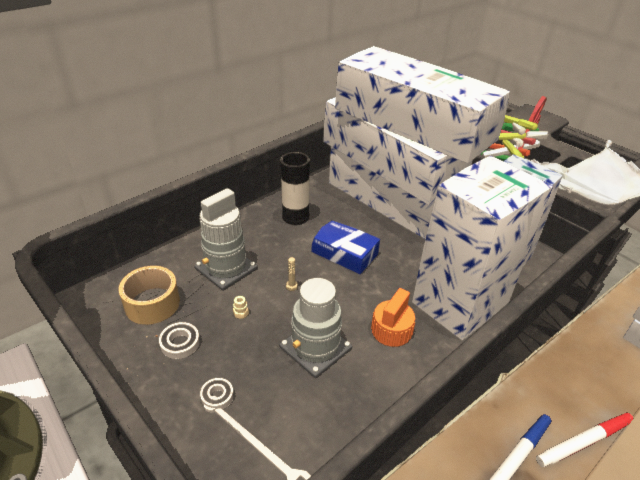

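View pics/top1.png

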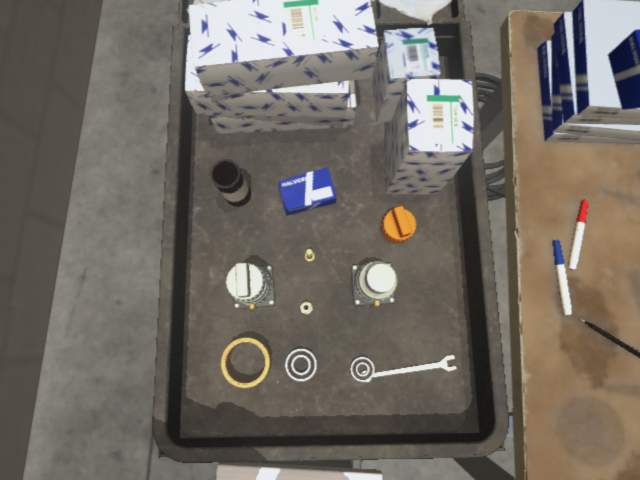

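Look-alikes for the bar cap: the grey cap with an upright bar at scene (219,215) / top (244,281), the plain round cap at scene (318,290) / top (381,278), and the orange bar cap lying loose at scene (393,320) / top (399,224). By the description I choose the grey one and will check it in a close crop.

Run:
```python
import cv2,numpy as np
a=cv2.imread("pics/top1.png")[245:320,210:290];b=cv2.imread("pics/scene1.png")[180:290,180:270]
a=cv2.resize(a,(400,375),interpolation=2);b=cv2.resize(b,(360,440),interpolation=2)
o=np.zeros((440,770,3),np.uint8);o[:375,:400]=a;o[:,405:765]=b;cv2.imwrite("pics/crop1.png",o)
```

```text
(no output)
```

View pics/crop1.png

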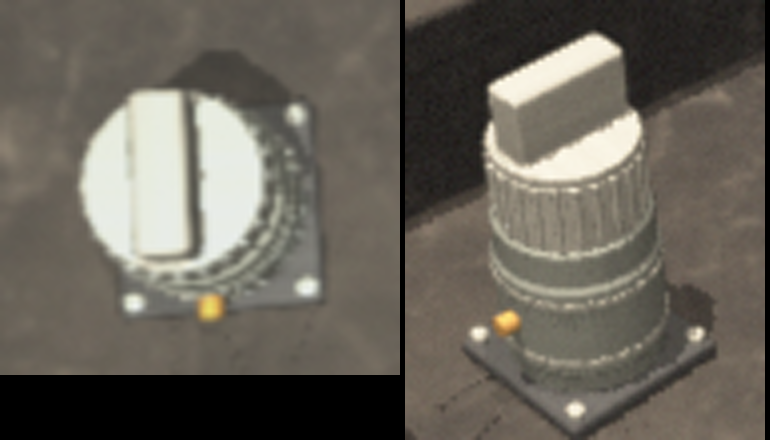

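The crop shows a grey ribbed cap with an upright bar on a flanged pot, so the choice is confirmed. The bar's top face is centred at top (242,279.4) and scene (218,197.2).

```bash
cat > h.py <<'E'
from cell import manip,camera
import numpy as np
def ray(c,u,v,z):
    R=np.array(c["R"]);t=np.array(c["t"]);C=-R.T@t
    d=R.T@np.array([(u-c["cx"])/c["fx"],(v-c["cy"])/c["fy"],1]);return C+d*(z-C[2])/d[2]
E
python3 - <<'E'
from h import *
T=camera("top");S=camera("scene")
t=lambda x,y,z:ray(T,210+(x+.5)/5-.5,245+(y+.5)/5-.5,z)
s=lambda x,y,z:ray(S,180+(x-405+.5)/4-.5,180+(y+.5)/4-.5,z)
print("top ctr",t(160,172,164),"scene ctr",s(557,69,164))
a,b=t(157.5,91,164),t(162.5,253,164);print(a,b,np.degrees(np.arctan2(*(a-b)[1::-1])),np.linalg.norm(a-b))
a,b=s(611.5,41.5,164),s(502.5,96.5,164);print(a,b,np.degrees(np.arctan2(*(a-b)[1::-1])),np.linalg.norm(a-b))
# flange screws at z~12
p=[t(297,115,12),t(307,287,12),t(133,303,12)];print(p,(p[0]+p[2])/2)
print("plain",ray(T,381,278,132),ray(S,318,286,132))
E
```

```text
top ctr [491.46072037 113.76899131 164.        ] scene ctr [490.9043619  112.02212725 164.        ]
[519.44877148 117.00854596 164.        ] [463.87259759 110.57572746 164.        ] 6.602477961421059 55.94722743138468
[519.28129687 115.80860516 164.        ] [463.53664662 108.37031463 164.        ] 7.600369775119406 56.23872507014209
[array([531.57772766,  83.91027706,  12.        ]), array([461.75160718,  74.78222314,  12.        ]), array([451.65322099, 144.87976436,  12.        ])] [491.61547433 114.39502071  12.        ]
plain [ 509.19285016 -130.74153688  132.        ] [ 515.68763064 -124.87009868  132.        ]
```

Call:
{"method": "move_arm", "body": {
  "dp": [
    [31.5, -41, 2],
    [31.5, -41, 2],
    [31.5, -41, 2],
    [31.5, -41, 2],
    [31.5, -41, 2],
    [31.5, -41, 2],
    [31.5, -41, 2],
    [31.5, -41, 2],
    [31.5, -40, 2],
    [31.5, -40, 2]
  ],
  "rotation": [
    [0, 0, 0.045],
    [0, 0, 0.045],
    [0, 0, 0.045],
    [0, 0, 0.045],
    [0, 0, 0.045],
    [0, 0, 0.045],
    [0, 0, 0.045],
    [0, 0, 0.045],
    [0, 0, 0.045],
    [0, 0, 0.045]
  ],
  "hand": [1, 1, 1, 1, 1, 1, 1, 1, 1, 1]
}}

```text
clock: 1.45
eef_pos: [492.4, 111.3, 225.5]
eef_rot: [3.142, 0.0, -3.017]
wrist_force: [-0.2, 1.5, -0.5]
finger_gap: 93.7
finger_force: 0.0
```

Call:
{"method": "move_arm", "body": {
  "dp": [
    [0, 0, 0],
    [0, 0, 0]
  ],
  "rotation": [
    [0, 0, 0],
    [0, 0, 0]
  ],
  "hand": [0.6, 0.6]
}}

```text
clock: 1.7
eef_pos: [491.2, 113.2, 225.2]
eef_rot: [3.141, -0.001, -3.019]
wrist_force: [-0.4, -0.3, -0.0]
finger_gap: 77.3
finger_force: 0.0
```

Run:
```python
from h import *
import cv2
s=manip.read_state();print(s["clock"],s["joints"],s["eef_pos"],s["eef_rot"],s["finger_gap"])
c=camera("wrist");cv2.imwrite("pics/w1.png",c["image"][:,:,::-1]);print(c["fx"],c["cx"],c["cy"],np.round(c["mount"],3).tolist())
# project expected bar top corners
from scipy.spatial.transform import Rotation as Ro
R=Ro.from_euler("xyz",s["eef_rot"]).as_matrix();M=np.array(c["mount"])
for x,y in((519.4,116.4),(463.7,109.5),(491.3,113)):
    p=R.T@(np.array([x,y,164])-s["eef_pos"]);q=M[:3,:3].T@(p-M[:3,3]);th=np.arctan2(np.hypot(q[0],q[1]),q[2]);d=q[:2]/np.hypot(*q[:2])*th*c["fx"];print(d+[c["cx"],c["cy"]])
```

```text
1.7 [ 1.53695957e-01  1.81861201e-01  1.62063113e+00  1.93043628e-04
  1.33972412e+00 -1.53967611e+00] [491.16562284 113.17831154 225.20362632] [ 3.14142427e+00 -6.29342302e-04 -3.01906113e+00] 77.29473236117782
371.64829954431775 312.25469726618144 246.95873955392884 [[0.0, -0.961, -0.277, 80.321], [1.0, 0.0, 0.0, 0.576], [-0.0, -0.277, 0.961, -179.907], [0.0, 0.0, 0.0, 1.0]]
[310.98774678 299.98491644]
[310.86819682 222.36342024]
[311.04212941 262.1859475 ]
```

View pics/w1.png

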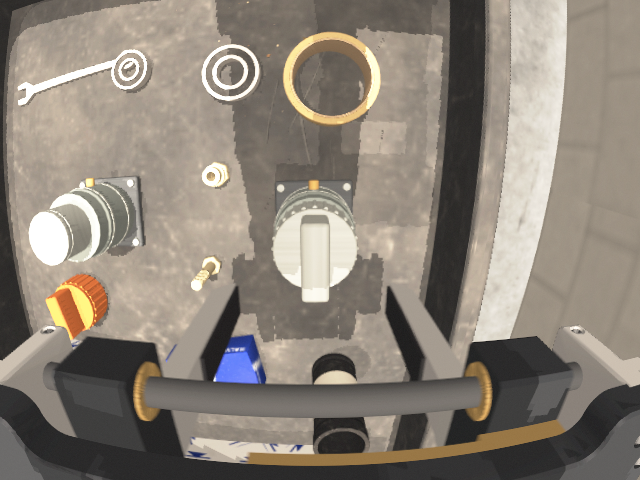

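The wrist view shows the grey bar at columns 302–328, rows 216–302. It is vertical, so aligned with the tool, and its centre column of 315 against a predicted 311 puts it about 2 mm further in +y. I'm shifting by that and descending.

Call:
{"method": "move_arm", "body": {
  "dp": [
    [0, 2, -25],
    [0, 0, -30],
    [0, 0, -20],
    [0, 0, -10],
    [0, 0, -4],
    [0, 0, 0]
  ],
  "rotation": [
    [0, 0, 0],
    [0, 0, 0],
    [0, 0, 0],
    [0, 0, 0],
    [0, 0, 0],
    [0, 0, 0]
  ],
  "hand": [0.6, 0.6, 0.6, 0.6, 0.5, 0.4]
}}

```text
clock: 2.5
eef_pos: [491.7, 115.2, 136.9]
eef_rot: [3.142, 0.001, -3.018]
wrist_force: [-0.6, 0.4, -0.4]
finger_gap: 40.6
finger_force: 0.0
```

Call:
{"method": "move_arm", "body": {
  "dp": [
    [0, 0, 0],
    [0, 0, 0],
    [0, 0, 0],
    [0, 0, 0],
    [0, 0, 0],
    [0, 0, 0]
  ],
  "rotation": [
    [0, 0, 0],
    [0, 0, 0],
    [0, 0, 0],
    [0, 0, 0],
    [0, 0, 0],
    [0, 0, 0]
  ],
  "hand": [0.3, 0.2, 0, 0, 0, 0],
  "newtons": 35
}}

```text
clock: 3.25
eef_pos: [491.7, 114.9, 136.8]
eef_rot: [3.142, 0.001, -3.018]
wrist_force: [-0.8, -0.7, 6.3]
finger_gap: 19.8
finger_force: 35.0
```

Gripped and centred. I'll try counter-clockwise in small steps and watch the moment.

Call:
{"method": "move_arm", "body": {
  "dp": [
    [0, 0, 0],
    [0, 0, 0],
    [0, 0, 0],
    [0, 0, 0]
  ],
  "rotation": [
    [0, 0, 0.05],
    [0, 0, 0.05],
    [0, 0, 0.05],
    [0, 0, 0]
  ],
  "hand": [0, 0, 0, 0]
}}

```text
clock: 3.75
eef_pos: [492.0, 114.7, 136.8]
eef_rot: [-3.141, 0.001, -2.869]
wrist_force: [1.4, -1.9, 4.2]
finger_gap: 19.8
finger_force: 35.0
```

```bash
python3 -c "
from h import *
s=manip.read_state();print(s['moment'],s['wrist_force'],s['eef_rot'],s['joints'])"
```

```text
[-0.33621503 -0.28593404 -0.05243517] [ 1.4442403  -1.94946092  4.16090702] [-3.14117066e+00  1.09671121e-03 -2.86886630e+00] [ 1.56756132e-01  2.70064612e-01  1.72778928e+00 -3.21265463e-04
  1.14260060e+00 -1.68663308e+00]
```

Call:
{"method": "move_arm", "body": {
  "dp": [
    [0, 0, 0],
    [0, 0, 0],
    [0, 0, 0]
  ],
  "rotation": [
    [0, 0, 0.05],
    [0, 0, 0.05],
    [0, 0, 0]
  ],
  "hand": [0, 0, 0]
}}

```text
clock: 4.12
eef_pos: [492.7, 113.8, 137.0]
eef_rot: [-3.139, 0.002, -2.77]
wrist_force: [6.7, -9.2, 3.9]
finger_gap: 19.7
finger_force: 35.2
```

```bash
python3 -c "
from h import *
s=manip.read_state();print(s['moment'],s['wrist_force'],s['eef_rot'])"
```

```text
[-2.00615604 -1.2967983  -0.60246899] [ 6.65999942 -9.1962811   3.89605739] [-3.13901203e+00  2.10248065e-03 -2.77009073e+00]
```

Call:
{"method": "move_arm", "body": {
  "dp": [
    [0, 0, 0],
    [0, 0, 0]
  ],
  "rotation": [
    [0, 0, 0.04],
    [0, 0, 0]
  ],
  "hand": [0, 0]
}}

```text
clock: 4.38
eef_pos: [492.6, 113.8, 137.0]
eef_rot: [-3.139, 0.002, -2.731]
wrist_force: [5.5, -8.5, 4.1]
finger_gap: 19.8
finger_force: 35.9
```

```bash
python3 -c "
from h import *
s=manip.read_state();print(s['moment'],s['wrist_force'],s['eef_rot'])"
```

```text
[-1.93101335 -1.00577811 -0.82922994] [ 5.46845481 -8.47996405  4.14459755] [-3.13911911e+00  1.74504063e-03 -2.73056545e+00]
```

The resisting moment rose from 0.05 to 0.83 N m, so this is the stop. I'm turning the other way.

Call:
{"method": "move_arm", "body": {
  "dp": [
    [0, 0, 0],
    [0, 0, 0],
    [0, 0, 0],
    [0, 0, 0],
    [0, 0, 0],
    [0, 0, 0],
    [0, 0, 0]
  ],
  "rotation": [
    [0, 0, -0.1],
    [0, 0, -0.1],
    [0, 0, -0.09],
    [0, 0, -0.08],
    [0, 0, -0.08],
    [0, 0, -0.08],
    [0, 0, 0]
  ],
  "hand": [0, 0, 0, 0, 0, 0, 0]
}}

```text
clock: 5.25
eef_pos: [491.8, 115.0, 136.8]
eef_rot: [3.141, 0.001, 3.022]
wrist_force: [0.6, 0.6, 5.0]
finger_gap: 19.6
finger_force: 34.9
```

```bash
python3 -c "
from h import *
s=manip.read_state();print(s['moment'],s['wrist_force'],s['eef_rot'])"
```

```text
[ 0.06129006  0.07422622 -0.14802281] [0.55357318 0.55218947 5.01847705] [3.14128201e+00 6.72415740e-04 3.02228030e+00]
```

Call:
{"method": "move_arm", "body": {
  "dp": [
    [0, 0, 0],
    [0, 0, 0],
    [0, 0, 0]
  ],
  "rotation": [
    [0, 0, -0.08],
    [0, 0, -0.08],
    [0, 0, 0]
  ],
  "hand": [0, 0, 0]
}}

```text
clock: 5.62
eef_pos: [491.8, 115.0, 136.8]
eef_rot: [3.141, 0.001, 2.862]
wrist_force: [-0.5, -0.2, 5.9]
finger_gap: 19.7
finger_force: 34.9
```

```bash
python3 -c "
from h import *
s=manip.read_state();print(s['moment'],s['wrist_force'],s['eef_rot'])"
```

```text
[ 0.04432569  0.00124089 -0.11430213] [-0.48683133 -0.16234984  5.92315324] [3.14116259e+00 6.58152954e-04 2.86229004e+00]
```

Turning free. I'm going on to about 64°.

Call:
{"method": "move_arm", "body": {
  "dp": [
    [0, 0, 0],
    [0, 0, 0],
    [0, 0, 0],
    [0, 0, 0],
    [0, 0, 0],
    [0, 0, 0],
    [0, 0, 0],
    [0, 0, 0]
  ],
  "rotation": [
    [0, 0, -0.12],
    [0, 0, -0.12],
    [0, 0, -0.12],
    [0, 0, -0.12],
    [0, 0, -0.12],
    [0, 0, -0.12],
    [0, 0, 0],
    [0, 0, 0]
  ],
  "hand": [0, 0, 0, 0, 0, 0, 0, 0]
}}

```text
clock: 6.62
eef_pos: [491.8, 115.0, 136.8]
eef_rot: [3.141, 0.0, 2.143]
wrist_force: [-0.6, 1.5, 5.8]
finger_gap: 19.6
finger_force: 35.0
```

```bash
python3 -c "
from h import *
import cv2
s=manip.read_state();print(s['moment'],s['wrist_force'],s['eef_rot'])
c=camera('top')['image'][245:320,210:290,::-1];d=camera('scene')['image'][170:280,180:270,::-1]
o=np.zeros((440,770,3),np.uint8);o[:375,:400]=cv2.resize(c,(400,375));o[:,405:765]=cv2.resize(d,(360,440));cv2.imwrite('pics/turn.png',o)"
```

```text
[ 0.00435115  0.06868916 -0.13785988] [-0.56009486  1.54216026  5.84373173] [3.14078322e+00 1.17975968e-04 2.14313690e+00]
```

View pics/turn.png

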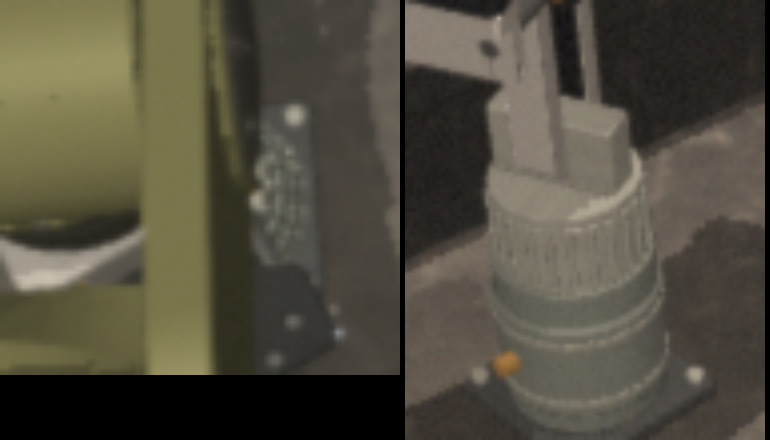

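The scene crop shows the bar turned with the gripper: it now runs from (490,105) to (628,130), with the pads flat on it and the cap still seated. I'll lift gently at first and check the force.

Call:
{"method": "move_arm", "body": {
  "dp": [
    [0, 0, 2],
    [0, 0, 3],
    [0, 0, 3],
    [0, 0, 0]
  ],
  "rotation": [
    [0, 0, 0],
    [0, 0, 0],
    [0, 0, 0],
    [0, 0, 0]
  ],
  "hand": [0, 0, 0, 0]
}}

```text
clock: 7.22
eef_pos: [491.5, 114.8, 144.6]
eef_rot: [-3.141, 0.0, 2.145]
wrist_force: [1.6, 0.6, -3.0]
finger_gap: 19.9
finger_force: 34.9
```

Call:
{"method": "move_arm", "body": {
  "dp": [
    [0, 0, 10],
    [0, 0, 12],
    [0, 0, 12],
    [0, 0, 12],
    [0, 0, 14],
    [0, 0, 14],
    [0, 0, 12],
    [0, 0, 6],
    [0, 0, 0],
    [0, 0, 0]
  ],
  "rotation": [
    [0, 0, 0],
    [0, 0, 0],
    [0, 0, 0],
    [0, 0, 0],
    [0, 0, 0],
    [0, 0, 0],
    [0, 0, 0],
    [0, 0, 0],
    [0, 0, 0],
    [0, 0, 0]
  ],
  "hand": [0, 0, 0, 0, 0, 0, 0, 0, 0, 0]
}}

```text
clock: 8.48
eef_pos: [491.4, 114.8, 235.9]
eef_rot: [-3.141, -0.0, 2.145]
wrist_force: [-0.4, 0.3, -4.3]
finger_gap: 19.5
finger_force: 34.9
```

```bash
python3 -c "
from h import *
import cv2
s=manip.read_state();print(s['qd'],s['wrist_force'],s['eef_pos'],s['finger_force'])
cv2.imwrite('pics/end.png',camera('scene')['image'][:,:,::-1])"
```

```text
[-0.00049349  0.00038959  0.00226294 -0.00105536  0.00035623  0.00079387] [-0.42308181  0.26522076 -4.30351438] [491.36241265 114.84260243 235.94809348] 34.946860671043396
```

View pics/end.png

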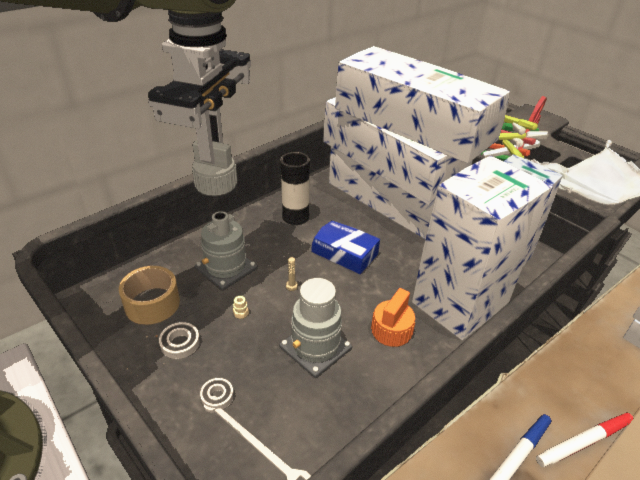

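The cap at (215,175) is held level above its open pot, whose neck shows at (221,220). Everything else is where it was.

```bash
python3 -c "
from cell import manip
print(manip.sign_off())"
```

```text
the job is handed in; nothing more can be done
None
```

The bar cap met its stop counter-clockwise, so it was turned about 64° clockwise, lifted straight off, and handed in held level and still about 10 cm above its pot's shoulder; the hand-in returned no verdict.

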